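# Let the red tin out of the tin dispenser

## Robot

A 6-joint arm with a two-finger parallel gripper is mounted at the origin on a cart in front of the work surface, level with it; the furniture and walls round the work are solid. World frame = base frame: x ahead of the robot, y to its left, z up, the work surface at z = 0. Lengths are in m, angles in degrees, forces in N, time in s.
With the tool pointing down it reaches from about 0.4 to 0.825 m from the base axis. Payload 7 kg.
Tool frame: the origin (TCP) lies where the fingers leave the gripper's body, on its centre line; the fingertips stand 66 mm ahead of it and the grasp point (between the pads) lies 47 mm ahead of it; z points along the fingers, y is the direction in which the jaws open and shut (so a half turn about z gives the same grasp; the last joint's range is limited). The gripper opens to 88 mm and grips with 3 to 60 N. Pads are 19 mm wide; open, the fingers measure 130 mm over their backs; the gripper's body (78 mm by 193 mm) begins 47 mm behind the grasp point.
Start: joints at [82.741, 20.546, 0.682, 0, -70.136, -16.507], TCP at [0.272, 0.618, 0.292] pointing down, gripper open.
Joint ranges: [-176.03, 176.03], [-82.01, 121.73], [-58.28, 71.71], [-173.87, 95.51], [-174.79, -0.11], [-173.66, 173.66]. Speed limits (degrees/s): [136.94, 136.94, 172.46, 180, 180, 180].

## Interface

Orientations are given as [roll, pitch, yaw] about the fixed x, y, z axes, in that order (R = Rz(yaw) Ry(pitch) Rx(roll)).
In Python, from plant import get_obs, snapshot, close_job gives the robot as it stands.
- The arm moves only by the tool play_rows, never from a script. Its argument "series" is a list of rows, each a list of 5 numbers: the opening in per cent of the stroke, from 0 (shut) to 100 (fully open), then the shift along the tool's x, y, z in m, then the turn about the tool's z in degrees. In form: [[jaw, dx, dy, dz, spin], ...]. A call has 1 to 10 rows; each row is the pose to reach, as a shift and turn from the pose commanded when the call began, along the tool's axes at that moment; what a row does not reach only later rows make up. A row lasts 1/10 s, in which the tool goes at most 50 mm and 8.59 degrees, less where a joint would pass 70% of its speed; a pose out of reach is approached as far as the arm can. A call with a gripper value outside its range is refused whole. The fingers move at their own pace and stop on an object; the grip force is fixed at half the most. Time passes only in rows, so rows that repeat a pose let the fingers close. It gives the time, the measured TCP pose, the force and the opening at its end, in the units of the state.
- get_obs(): the state, without advancing time (a new reading comes with each control period).
- snapshot(name): name is "scene" or "top" or "wrist"; returns a dict with "frame" (480x640x3 uint8, red, green, blue), "z_map" (480x640 float32, m along the optical axis (not along the pixel's ray), 0 where there is no reading), "mtx" (3x3 intrinsics, pixels), "camera_from_world" (4x4, takes a point from world to camera coordinates); the wrist camera has in their place "tool_from_camera" (4x4, takes a point from camera to tool coordinates, whose origin is the TCP and whose axes are the flange's). Camera axes: x right, y up, looking along -z (the intrinsics and any distortion apply to the point x, -y, -z); pixel columns grow to the right and rows downward; lengths in m; the calibration is good to about 2 mm. A picture is of the moment at which its call begins: read the wrist's pose just before it.
- close_job(): hands the job in, once; it reports no verdict.
The state is a dict: "clock": time; "joint_pos": joint angles; "qvel": joint speeds; "tau": joint torques, N m; "tool_pos": TCP position; "orientation": TCP orientation; "force": force on the tool from outside, world axes, zero at the start; "moment": the same for the moment, N m; "opening": finger opening in m.
Only numpy, scipy, OpenCV 4.12 (cv2) and the standard library are available. Lean on these libraries where they do the work, as an engineer would, in place of code of your own. Each camera call takes 0.05 s, during which the arm holds its last target.

## Task

Let the tin with the red label out of the wooden two-lane tin dispenser: with the fingertips, press down the blue lever pad behind that tin so that its gate lifts, and keep it down until the tin has rolled to the stop at the front. Then let the lever come back up so that the gate shuts again. Do not touch the tins or work the other lane's lever, and leave the things round about where they stand.

Things in the scene. Friction and masses are not known exactly. Their poses are not given: they have to be found in the camera images.
- dispenser: Fixed pale wooden dispenser, 290x160 mm, yaw up to 0.45. Origin on the worktop between the lanes; +x to the back (pads), +y to the left lane. Lanes 64 mm wide, centres y = +44 (left), -44 mm, sloping down to the front. Lever pivots x = +60, z = 141 mm, posts to 154. Shut gates x = -50. Front stop's inner face x = -170, 55 high. Tin centre: waiting x = -10, rolled out x = -132 mm.
- red_tin_center (a point): Centre of the tin with the red picture label, 75 mm in diameter and 58 mm long, lying on its side across one of the lanes (left or right, it varies) behind the gate, 83 mm above the worktop. Once its gate is up it rolls to the front by itself in about a second. The point's z axis is the tin's long axis.
- green_tin_center (a point): Centre of the tin with the green label and a white band, same size, lying likewise in the other lane.
- left_pad (a point): Centre of the upper face of the blue lever pad of the left lane, at the back end of the rocking lever (30 mm along x, 40 mm along y); moves with the lever. At rest 161 mm above the worktop, 75 mm behind the pivot; pressed fully it is 46 mm lower, nearly straight down. Free space above it.
- left_lever (a joint): Rocking lever of the left lane, rad: 0 = at rest, gate shut; grows as the pad is pressed down, up to the stop at 0.62 (gate fully up; the tin passes by about 0.5). A spring brings it back: about 3 N on the pad at the start, 6 N fully down. The wire gate with orange bars is fixed to its front end.
- right_pad (a point): Centre of the upper face of the blue lever pad of the right lane, at the back end of the rocking lever (30 mm along x, 40 mm along y); moves with the lever. At rest 161 mm above the worktop, 75 mm behind the pivot; pressed fully it is 46 mm lower, nearly straight down. Free space above it.
- right_lever (a joint): Rocking lever of the right lane, rad: 0 = at rest, gate shut; grows as the pad is pressed down, up to the stop at 0.62 (gate fully up; the tin passes by about 0.5). A spring brings it back: about 3 N on the pad at the start, 6 N fully down. The wire gate with orange bars is fixed to its front end.
- mug: Cream mug with a handle, 78x113x100 mm; origin at its underside. Loose bystander, to be left alone.
- salt_shaker: Clear salt shaker with a grey cap, 44 mm in diameter, 90 mm tall; origin at its underside. Loose bystander, to be left alone.
- spice_jar: Spice jar with a black cap, 41 mm in diameter, 105 mm tall; origin at its underside. Loose bystander, to be left alone.
- pepper_mill: Dark wooden pepper mill, 58 mm in diameter, 160 mm tall; origin at its underside. Loose bystander, to be left alone.
- egg_timer: Egg timer, red dome on a white base, 56 mm; origin at its underside. Loose bystander, to be left alone.
- jam_jar: Jam jar with a pale lid, 68 mm in diameter, 84 mm tall; origin at its underside. Loose bystander, to be left alone.
Things that resemble listed ones, but are neither listed nor needed, are in the scene too. What is shaped like the part that bears red_tin_center but purple or yellow is not meant.

How it is judged:
By the outcome, as a careful person would: the job done as asked, in the order asked, and still so for the second after the job is handed in, with the robot touching nothing.
It also fails if it takes over 32 s, if anything falls off the work surface, if the arm or the gripper's body presses on something with over 40 N, if the wrist force passes 120 N, or if a joint passes its speed limit or range.

## Working session

There is one attempt and no reset: what is moved stays moved. The work goes in short steps, Python scripts to look and compute and a tool call to move; the robot and the scene stay as the last step left them, time stands still between calls to the robot, and variables do not carry over. Pictures are saved under pics/ and viewed, and the job is handed in when it is done.

Besides the shell and the picture viewer there is one more tool, called after "Request:" as name(argument=value, ...) on one line, values as JSON. play_rows: Moves the arm, as the interface text tells. Its arguments: {"type":"object","properties":{"series":{"type":"array"}},"required":["series"]}

```bash
mkdir -p pics; python3 - <<'E'
from plant import get_obs,snapshot
import cv2,numpy as np
o=get_obs();print(o)
for n in("scene","top"):
    s=snapshot(n);cv2.imwrite(f"pics/{n}0.png",s["frame"][:,:,::-1]);np.savez(f"{n}0.npz",**s)
    print(n,s["mtx"],s["camera_from_world"], [k for k in s])
E
```

```text
{'clock': 0.0, 'joint_pos': array([ 8.27417184e+01,  2.05938217e+01,  6.33464202e-01, -1.93551229e-02,
       -7.01344663e+01, -1.65080141e+01]), 'qvel': array([ 0.01726819, -0.10727989,  0.02412044,  0.02631282,  0.02618692,
       -0.02729994]), 'tau': array([ 4.60474203e-04, -5.82712519e+01,  2.93043101e+01,  6.99726105e+00,
        6.83893843e-03, -1.48835288e-04]), 'tool_pos': array([0.27188522, 0.61741604, 0.2911957 ]), 'orientation': array([ 1.79903914e+02, -9.50186134e-03, -2.37728800e+01]), 'force': array([-0.65350032, -0.04761289,  0.31019967]), 'moment': array([-0.03722906,  0.01174185, -0.00147365]), 'opening': 0.08768624742559711}
scene [[454.60536764   0.         324.73698297]
 [  0.         454.60536764 232.56477351]
 [  0.           0.           1.        ]] [[ 0.42966545 -0.90286942  0.01464293 -0.28844369]
 [ 0.6235365   0.30838523  0.71840155 -0.45727424]
 [-0.65313845 -0.29954193  0.69547451 -0.7319782 ]
 [ 0.          0.          0.          1.        ]] ['frame', 'z_map', 'mtx', 'camera_from_world']
top [[564.06934129   0.         324.98575119]
 [  0.         564.06934129 236.13977322]
 [  0.           0.           1.        ]] [[-0.04025361 -0.99918775 -0.00186924 -0.01542265]
 [ 0.97342452 -0.03963766  0.22555167 -0.58899422]
 [-0.22544256  0.00725971  0.97422941 -1.10249557]
 [ 0.          0.          0.          1.        ]] ['frame', 'z_map', 'mtx', 'camera_from_world']
```

View pics/scene0.png

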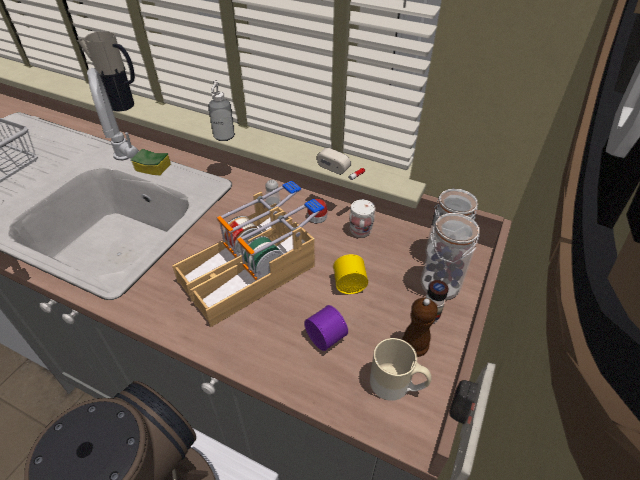

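View pics/top0.png

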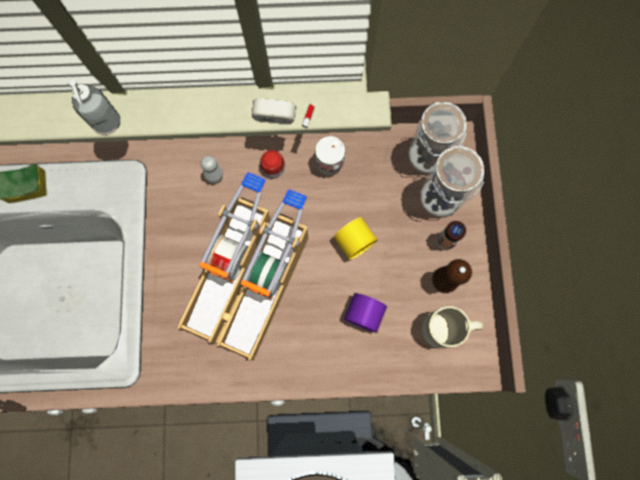

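The scene shows the dispenser's two lanes. In the top picture:
- A red/white tin lies in the left lane at (223,255), with its pad at (253,182).
- A green tin lies in the right lane at (265,270), with its pad at (294,199).
- Things that could be mistaken for the red tin: the egg timer dome at (271,162), the red-white item at (308,115), the jam jar at (330,155), the purple cylinder at (366,312) and the yellow one at (356,238).

Next I'll crop in closer and measure.

```bash
cat > h.py <<'E'
import numpy as np
def world(s,u,v,r=1):
    z=s["z_map"][v-r:v+r+1,u-r:u+r+1];z=np.median(z[z>0]) if (z>0).any() else 0
    K=s["mtx"];p=np.array([(u-K[0,2])/K[0,0]*z,-(v-K[1,2])/K[1,1]*z,-z,1])
    return (np.linalg.inv(s["camera_from_world"])@p)[:3]
def onz(s,u,v,h):
    K=s["mtx"];T=np.linalg.inv(s["camera_from_world"]);d=T[:3,:3]@np.array([(u-K[0,2])/K[0,0],-(v-K[1,2])/K[1,1],-1]);c=T[:3,3]
    return c+d*(h-c[2])/d[2]
def proj(s,P):
    c=s["camera_from_world"]@np.append(P,1);K=s["mtx"];return K[0,0]*c[0]/-c[2]+K[0,2],K[1,1]*-c[1]/-c[2]+K[1,2]
E
python3 - <<'E'
import cv2,numpy as np
from h import *
t=np.load("top0.npz");s=np.load("scene0.npz")
c=cv2.resize(t["frame"][140:365,170:340][:,:,::-1],None,fx=4.4,fy=2.66 and 4.4,interpolation=cv2.INTER_CUBIC)
cv2.imwrite("pics/topc.png",cv2.resize(t["frame"][150:300,180:330][:,:,::-1],(600,600),interpolation=cv2.INTER_CUBIC))
cv2.imwrite("pics/scenec.png",cv2.resize(s["frame"][170:320,170:340][:,:,::-1],(680,600),interpolation=cv2.INTER_CUBIC))
for n,d in(("top",t),("scene",s)):
    hsv=cv2.cvtColor(d["frame"],cv2.COLOR_RGB2HSV)
    m=cv2.inRange(hsv,(105,150,80),(125,255,255))
    k,l,st,ce=cv2.connectedComponentsWithStats(m)
    for i in range(1,k):
        if st[i,4]>60:
            u,v=ce[i];print(n,st[i],ce[i],world(d,int(round(u)),int(round(v))),onz(d,u,v,.161))
for uv in[(271,162),(330,155),(210,168)]:print(uv,world(t,*uv))
E
```

```text
top [242 173  23  19 247] [252.91093117 181.91497976] [0.67928032 0.09687545 0.16315224] [0.6801935  0.09730995 0.161     ]
top [284 190  22  19 236] [294.20762712 198.97457627] [0.64202108 0.01829358 0.16179863] [0.64229879 0.01792859 0.161     ]
scene [283 181  18  12 109] [291.26605505 186.99082569] [0.67602262 0.0944162  0.16125709] [0.67661944 0.09402659 0.161     ]
scene [305 199  19  14 125] [313.48 205.68] [0.63715266 0.01611703 0.16124116] [0.63889646 0.01575869 0.161     ]
(271, 162) [0.76000972 0.07070442 0.05471289]
(330, 155) [ 0.75910753 -0.05677396  0.08498248]
(210, 168) [0.74081173 0.19656787 0.08404001]
```

View pics/topc.png

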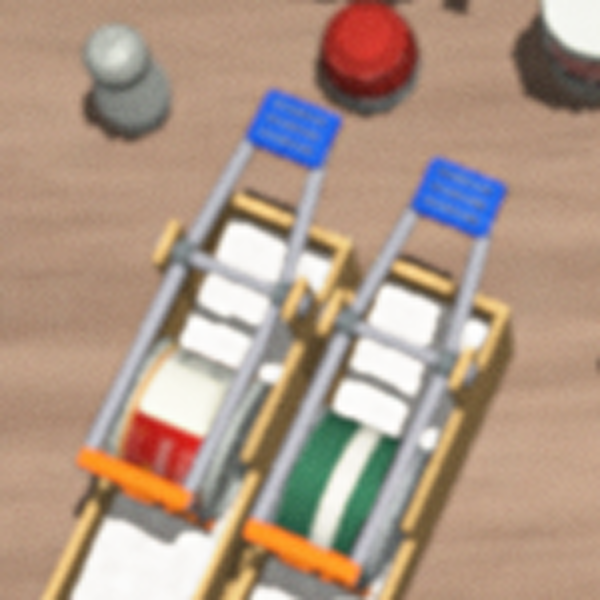

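View pics/scenec.png

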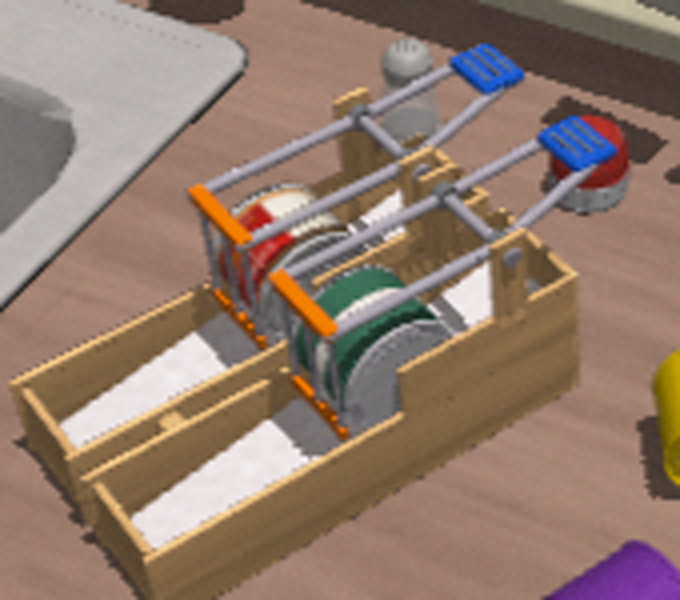

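The red label, a red picture on white, is on the tin in the left lane at crop (165,430), which is top (221,257). So I want the left pad. I measured it at about (0.678, 0.096, 0.162), which fits the expected 0.161. The pad pair spacing of 87 mm against 88 expected gives a dispenser yaw of about -25.6°. Next I'll check for obstacles on the way.

```bash
python3 - <<'E'
import numpy as np
from h import *
G={}
P=[]
for n in("top0","scene0"):
    s=np.load(n+".npz");z=s["z_map"];v,u=np.nonzero(z>0);z=z[v,u];K=s["mtx"]
    p=np.c_[(u-K[0,2])/K[0,0]*z,-(v-K[1,2])/K[1,1]*z,-z,np.ones_like(z)]
    P.append((p@np.linalg.inv(s["camera_from_world"]).T)[:,:3])
P=np.vstack(P)
xs=np.arange(.2,1.1,.05);ys=np.arange(-.2,.9,.05)
print("y:",np.round(ys,2))
for x in xs:
    r=[]
    for y in ys:
        m=(abs(P[:,0]-x-.025)<.025)&(abs(P[:,1]-y-.025)<.025)&(P[:,2]<1.2);r.append("%4d"%(1000*P[m,2].max()) if m.any() else "   .")
    print("%.2f"%x," ".join(r))
E
```

```text
y: [-0.2  -0.15 -0.1  -0.05 -0.    0.05  0.1   0.15  0.2   0.25  0.3   0.35
  0.4   0.45  0.5   0.55  0.6   0.65  0.7   0.75  0.8   0.85]
0.20 -897 -898 -899 -897 -895  -66 -891 -898 -894 -896 -897 -895 -896  -66  -73  -65 -894 -899 -891 -894 -908 -898
0.25    6    7    7    7    6    6    6    6    7    7    7    9    7    7    8    7    8    5    4  -82 -147 -196
0.30    6    6    7    6    8    7   64    7    9    7    7   14   16   14   14   13   16   11   10    9 -902 -903
0.35    7   75    7    8    8   65   67   66   66    7    7   15   12  -44  -38  -35  -36  -44  -12    8    7    1
0.40   67   81   77    7    7   66   64   67   65   67    7   14    8 -140 -143 -140 -141 -142 -141    8    7    5
0.45    7   79   70    7  100  150  151  148   66    8    7   17    6 -142 -143 -142 -144 -143 -141    7    7    6
0.50    7    7   71    7  158  149  149  151  147    9    7   15    6 -139 -144 -144 -142 -144 -142    8    7    6
0.55   33   81   80  101  158  157  158  151    7    8   10   15    5 -142 -140 -143 -144 -143 -143    7    7    5
0.60    7   77   79  163  167  158  155  1
[... 407 characters left out ...]
  317  127
0.80  139  136  137  148  182  182  155  136  137  136  137  300  297  137  136  136  136  297  344  342  345  329
0.85  565  558  549  524  524  526  518  485  485  485  485  482  450  449  449  450  446  437  433  411  411  409
0.90    .  527  527  527  526  524  488  488  489  487  485  472  450  451  450  450  440  421  418  411  412  374
0.95    .  532  529  523    .  495    .    .    .    .    .  453  412  451  440    .    .  411    .    .    .    .
1.00    .    .    .    .    .    .    .    .    .    .    .    .    .    .    .    .    .    .    .    .    .    .
1.05    .    .    .    .    .    .    .    .    .    .    .    .    .    .    .    .    .    .    .    .    .    .
```

The way is clear. The faucet is at (0.62,0.60) and the bottle at (0.8,0.37), and the straight line misses both. I'll shut the jaws and move toward a point above the pad at the present height, so the tips are at 0.225.

Request:
play_rows(series=[[0,0.03,0.016,0,0],[0,0.07,0.037,0,0],[0,0.11,0.059,0,0.5],[0,0.15,0.08,0,1],[0,0.19,0.102,0,1.8],[0,0.23,0.123,0,1.8],[0,0.27,0.144,0,1.8],[0,0.31,0.166,0,1.8],[0,0.35,0.187,0,1.8],[0,0.39,0.209,0,1.8]])

```text
clock: 1.1
tool_pos: [0.5455, 0.2677, 0.2919]
orientation: [180.0, 0.0, -25.6]
force: [1.4, 0.5, 0.3]
opening: 0.0132
```

Request:
play_rows(series=[[0,0.04,0.021,0,0],[0,0.08,0.042,0,0],[0,0.12,0.064,0,0],[0,0.15,0.08,0,0],[0,0.17,0.09,0,0],[0,0.17,0.09,0,0],[0,0.17,0.09,0,0]])

```text
clock: 1.8
tool_pos: [0.6591, 0.1143, 0.2914]
orientation: [180.0, 0.1, -25.6]
force: [0.3, -0.1, -0.2]
opening: 0.0004
```

```bash
cat > look.py <<'E'
import sys,cv2,numpy as np
from plant import get_obs,snapshot
from h import *
o=get_obs();print(o["clock"],o["tool_pos"],o["orientation"],o["force"],o["opening"],o["joint_pos"])
n=sys.argv[1]
t=snapshot("top");s=snapshot("scene");np.savez("t.npz",**t);np.savez("s.npz",**s)
a=cv2.resize(t["frame"][140:365,170:340][:,:,::-1],(450,596),interpolation=cv2.INTER_CUBIC)
b=cv2.resize(s["frame"][150:330,170:340][:,:,::-1],(350,596),interpolation=cv2.INTER_CUBIC)
cv2.imwrite(f"pics/{n}.png",np.hstack([a,b]))
yaw=np.radians(o["orientation"][2]);X=np.array([np.cos(yaw),np.sin(yaw)]);Y=np.array([np.sin(yaw),-np.cos(yaw)])
d=np.array([.6816,.0943])-o["tool_pos"][:2];print("need dx dy",d@X,d@Y)
E
python3 look.py a1
```

```text
1.8 [0.65913448 0.11427023 0.2913982 ] [ 1.79954187e+02  5.58547533e-02 -2.56407900e+01] [ 0.27513537 -0.08451027 -0.17989531] 0.00038025781353322364 [ 2.64886373e+01  2.00465051e+01 -1.50762971e-01 -1.70066967e-02
 -6.98731854e+01  3.78764568e+01]
need dx dy 0.028894885889881622 0.008282201280666951
```

View pics/a1.png

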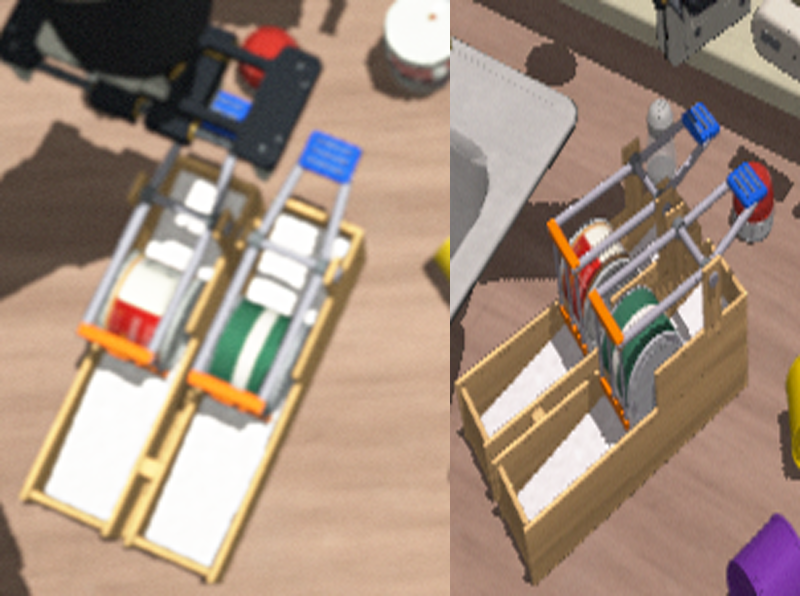

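In the composite, the gripper is over the left pad, with the fingers at about (680,40) in the right half, and nothing has been touched. I'll finish the sideways alignment, then check with the wrist camera.

Request:
play_rows(series=[[0,0.02,0.005,0.01,0],[0,0.029,0.008,0.03,0],[0,0.029,0.008,0.04,0],[0,0.029,0.008,0.04,0]])

```text
clock: 2.3
tool_pos: [0.6809, 0.0951, 0.2498]
orientation: [179.9, 0.2, -25.6]
force: [-0.4, 0.0, 0.6]
opening: 0.0004
```

```bash
python3 look.py a2; python3 - <<'E'
import cv2,numpy as np
from plant import get_obs,snapshot
from scipy.spatial.transform import Rotation as R
o=get_obs();w=snapshot("wrist");cv2.imwrite("pics/w2.png",w["frame"][:,:,::-1])
m=cv2.inRange(cv2.cvtColor(w["frame"],cv2.COLOR_RGB2HSV),(105,150,60),(125,255,255))
k,l,st,ce=cv2.connectedComponentsWithStats(m);K=w["mtx"]
for i in range(1,k):
    if st[i,4]>100:
        v,u=np.nonzero(l==i);z=w["z_map"][v,u];g=z>0;v,u,z=v[g],u[g],z[g]
        p=np.c_[(u-K[0,2])/K[0,0]*z,-(v-K[1,2])/K[1,1]*z,-z,np.ones_like(z)]@w["tool_from_camera"].T
        p=p[:,:3];print(st[i],"tool med",np.median(p,0),np.percentile(p,2,0),np.percentile(p,98,0),"world",R.from_euler("xyz",o["orientation"],degrees=True).apply(np.median(p,0))+o["tool_pos"])
E
```

```text
2.3 [0.68093833 0.09511801 0.24983169] [ 1.79852563e+02  1.68226918e-01 -2.55631167e+01] [-0.43832696  0.02583653  0.58377173] 0.0003956511833445285 [ 2.41346617e+01  2.33225203e+01 -7.18112272e-01 -3.59975795e-02
 -6.61806259e+01  4.03170394e+01]
need dx dy 0.0009498763837627273 0.00045242571409239926
[ 286  253   70   28 1576] tool med [0.00751433 0.00091882 0.09070039] [-0.00092095 -0.01750746  0.08933837] [0.01304308 0.01984286 0.09327179] world [0.68818446 0.09138937 0.16166559]
[ 440  253   74   50 2492] tool med [0.00209898 0.08927473 0.09064262] [-0.01472303  0.06944495  0.08890193] [0.0130792  0.10693616 0.09352669] world [0.64522979 0.01398793 0.16175567]
```

View pics/a2.png

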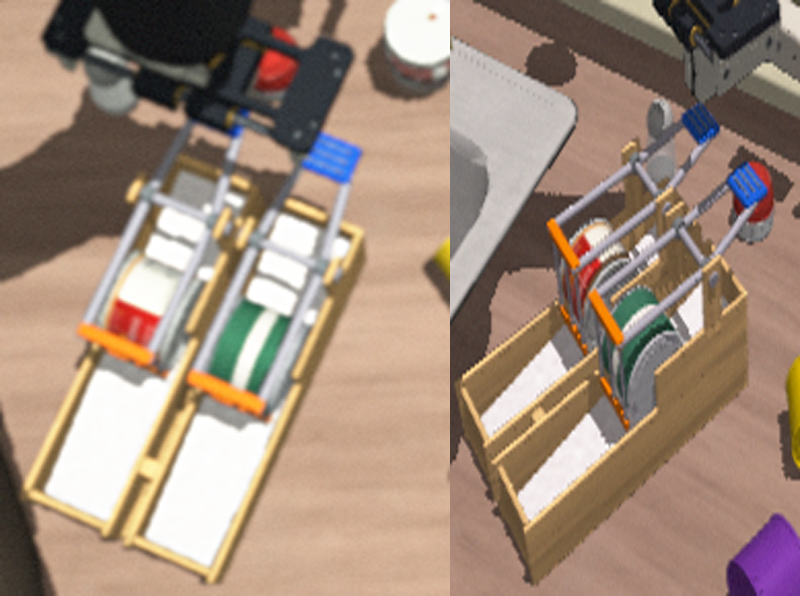

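View pics/w2.png

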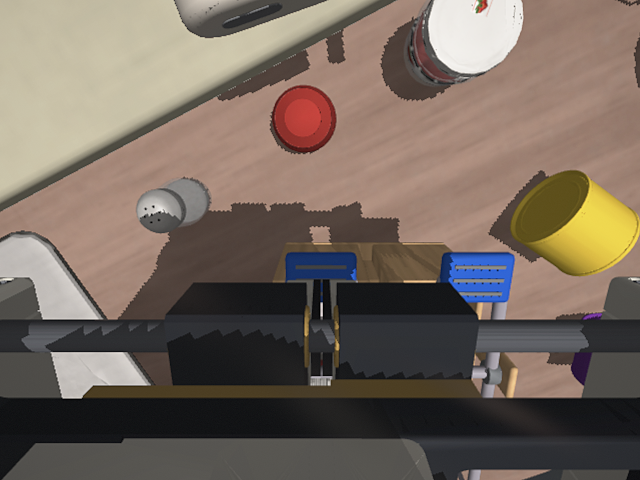

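The wrist view shows the left pad at (321,268), centred on the fingertip gap. The right pad is at (477,277). I need to check how low the dark blocks at (235,330) and (405,330) sit.

```bash
python3 - <<'E'
from plant import snapshot
import numpy as np
w=snapshot("wrist");K=w["mtx"]
for u,v in[(235,295),(405,295),(180,340),(470,340),(405,350),(470,300),(320,300),(312,330),(320,335),(320,381),(550,335),(300,392),(300,430),(20,340),(610,340)]:
    z=w["z_map"][v,u];print(u,v,np.round((w["tool_from_camera"]@[(u-K[0,2])/K[0,0]*z,-(v-K[1,2])/K[1,1]*z,-z,1])[:3],3))
E
```

```text
235 295 [ 0.038 -0.02  -0.014]
405 295 [ 0.039  0.022 -0.015]
180 340 [ 0.033 -0.029 -0.025]
470 340 [ 0.033  0.034 -0.025]
405 350 [ 0.03   0.02  -0.025]
470 300 [-0.015  0.087  0.091]
320 300 [0.009 0.001 0.042]
312 330 [ 0.031 -0.001 -0.017]
320 335 [ 0.03   0.001 -0.018]
320 381 [-0.116  0.001  0.15 ]
550 335 [ 0.03   0.056 -0.018]
300 392 [ 0.023 -0.003 -0.03 ]
300 430 [ 0.025 -0.002 -0.042]
20 340 [ 0.029 -0.07  -0.019]
610 340 [ 0.029  0.07  -0.019]
```

The blocks sit behind the TCP, so only the fingertips are low. I'll press down gradually to a TCP height of about 0.19.

Request:
play_rows(series=[[0,0.002,0.001,0.015,0],[0,0.002,0.001,0.025,0],[0,0.002,0.001,0.032,0],[0,0.002,0.001,0.04,0],[0,0.002,0.001,0.048,0],[0,0.002,0.001,0.055,0],[0,0.002,0.001,0.06,0],[0,0.002,0.001,0.062,0],[0,0.002,0.001,0.062,0]])

```text
clock: 3.4
tool_pos: [0.6834, 0.0933, 0.1902]
orientation: [-180.0, -0.0, -25.6]
force: [1.5, -1.2, 5.6]
opening: 0.0006
```

```bash
python3 look.py a3
```

```text
3.4 [0.68344058 0.09330534 0.19016764] [-1.79998592e+02 -1.27471684e-02 -2.55545939e+01] [ 1.49822072 -1.21443642  5.64956803] 0.0005947969616401221 [ 2.39226919e+01  2.60239235e+01 -4.69582536e+00  1.02082651e-02
 -5.92708988e+01  4.05174988e+01]
need dx dy -0.0020895914238371026 -0.00010338567931039933
```

View pics/a3.png

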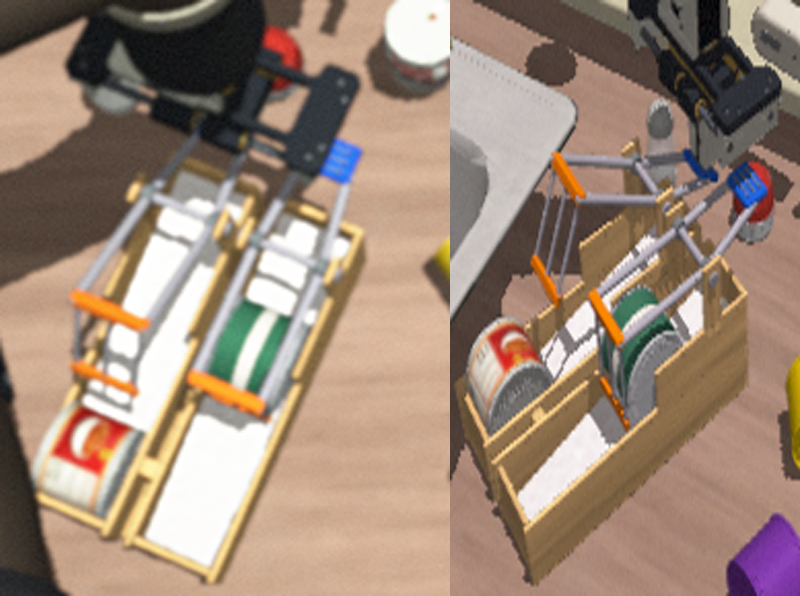

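The gate is up and the tin is already near the front stop, at (88,460) in the left half. The right pad hasn't moved. I'll hold until the tin settles.

Request:
play_rows(series=[[0,0,0,0,0],[0,0,0,0,0],[0,0,0,0,0],[0,0,0,0,0],[0,0,0,0,0],[0,0,0,0,0],[0,0,0,0,0],[0,0,0,0,0],[0,0,0,0,0],[0,0,0,0,0]])

```text
clock: 4.5
tool_pos: [0.6835, 0.0932, 0.1907]
orientation: [-180.0, -0.0, -25.6]
force: [0.7, -0.8, 5.3]
opening: 0.0004
```

```bash
python3 look.py a4
```

```text
4.5 [0.68349871 0.09324735 0.19068056] [-1.79985490e+02 -3.24022344e-02 -2.55565029e+01] [ 0.67826278 -0.84730115  5.33302086] 0.00044289578550704483 [ 2.39191000e+01  2.59921468e+01 -4.67801171e+00  1.76799014e-02
 -5.92977592e+01  4.05153785e+01]
need dx dy -0.002167051255666745 -0.00013055613537247982
```

View pics/a4.png

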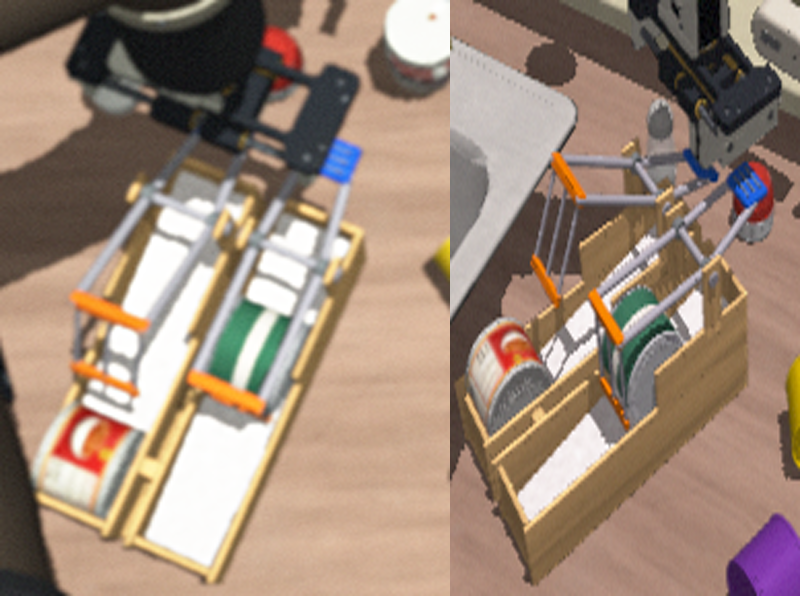

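The tin is settled at the stop and hasn't changed over 1 s. Now I'll let the lever up gently and rise clear, up to TCP z of about 0.30.

Request:
play_rows(series=[[0,0,0,-0.008,0],[0,0,0,-0.016,0],[0,0,0,-0.024,0],[0,0,0,-0.032,0],[0,0,0,-0.04,0],[0,0,0,-0.05,0],[0,0,0,-0.07,0],[0,0,0,-0.09,0],[0,0,0,-0.11,0],[0,0,0,-0.11,0]])

```text
clock: 5.6
tool_pos: [0.684, 0.0936, 0.3034]
orientation: [-179.9, -0.2, -25.5]
force: [-0.3, -0.6, 0.6]
opening: 0.0002
```

Request:
play_rows(series=[[0,-0.03,-0.03,0,0],[0,-0.06,-0.06,0,0],[0,-0.09,-0.1,0,0],[0,-0.11,-0.13,0,0],[0,-0.12,-0.15,0,0],[0,-0.12,-0.15,0,0],[0,-0.12,-0.15,0,0],[0,-0.12,-0.15,0,0]])

```text
clock: 6.4
tool_pos: [0.6399, 0.2793, 0.2998]
orientation: [180.0, 0.0, -25.6]
force: [-0.2, -0.4, -0.2]
opening: 0.0005
```

```bash
python3 look.py a5; python3 - <<'E'
import cv2,numpy as np
from h import *
for n in "ts":
    d=np.load(n+".npz");m=cv2.inRange(cv2.cvtColor(d["frame"],cv2.COLOR_RGB2HSV),(105,150,60),(125,255,255))
    k,l,st,ce=cv2.connectedComponentsWithStats(m)
    for i in range(1,k):
        if st[i,4]>60:print(n,st[i,4],world(d,*np.round(ce[i]).astype(int)))
cv2.imwrite("pics/full5.png",np.load("t.npz")["frame"][:,:,::-1])
E
```

```text
6.4 [0.63992205 0.2793158  0.29979894] [ 1.79954446e+02  2.62828870e-02 -2.56176583e+01] [-0.17855688 -0.41339853 -0.20095694] 0.00045535813547654746 [ 3.95222602e+01  2.25214420e+01  4.65083290e+00 -4.93314151e-03
 -7.21817729e+01  2.48616036e+01]
need dx dy 0.11757509256478547 0.1488085909231318
t 244 [0.67983243 0.09707388 0.16152947]
t 231 [0.64179755 0.01825909 0.16253359]
s 108 [0.67467674 0.09363386 0.16248646]
s 126 [0.63648838 0.0157833  0.16188135]
```

View pics/a5.png

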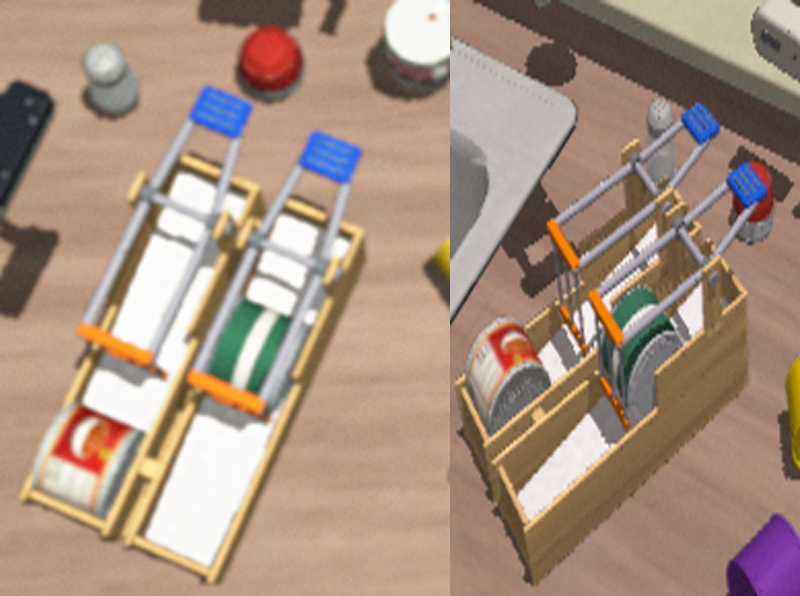

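View pics/full5.png

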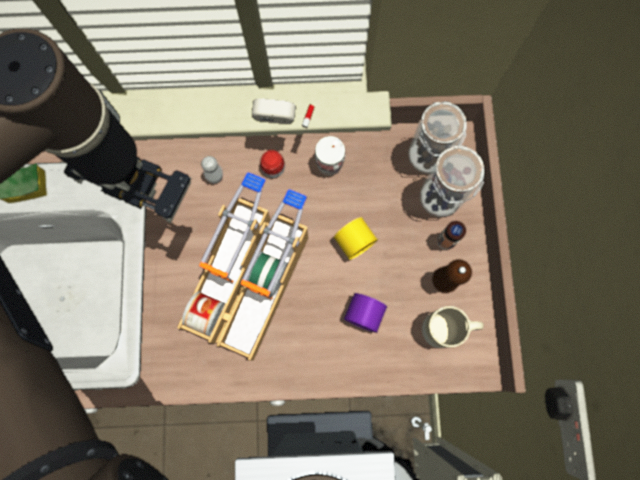

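The red tin is at the front stop, at (205,312) in the full picture. The left gate is shut and both pads are back at their rest height. The bystanders are where they were, and the arm is clear.

```bash
python3 -c "
from plant import close_job;print(close_job())"
```

```text
the job is handed in; nothing more can be done
None
```

The red-label tin, in the left lane, is out at the front stop and its gate is shut again. I handed the job in after about 6.4 s of robot time.

I pressed the left pad down with the closed fingertips at about 5.5 N. I kept it down for over a second after the tin reached the stop, then eased it up and moved the arm clear.

My last checks found:
- **Pads:** both are back at rest, measured at about 162 mm against the 161 mm given.
- **Right lane:** the green tin is still behind its gate, and I never touched the right lever.
- **Bystanders:** in the last top picture they stand where they were at the start.
- **Forces:** the readings I took never exceeded about 6 N, and they were near zero at the end.

The one disagreement was that the cameras placed the left pad up to about 4 mm apart. That was within the room on the pad.

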